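# Hang the rinsed slide carriers on the drip rail

### The job

The two slide carriers standing in the glass rinse dishes have to drain: lift each one out of its dish and hang it by the eye of its handle on a free hook of the drip stand, one carrier to a hook, so that the hook's bar passes through the eye and the carrier hangs level and still. Keep the carriers upright all the way so that no slide slips out, and leave the carrier that is already draining, the dishes, the bottle, the jar and the slide box where they are.

Things in the scene. Friction and masses are not known exactly. Their poses are not given: they have to be found in the camera images.
- carrier_a: White plastic slide carrier, to be hung, standing in dish_a on the left (+y). Frame 84 (own x) x 120 (own y) x 30 mm high with glass slides. Strap handle: legs at y = +-57 mm rise to a level bar along y, 10 mm wide, top 82 mm up; on its middle stands the hanging eye, top 114 mm up. 0.15 to 0.31 kg, balanced under the eye, same after a half turn. Origin: centre of underside, z up.
- carrier_b: White plastic slide carrier, to be hung, standing in dish_b on the right (-y). Frame 84 (own x) x 120 (own y) x 30 mm high with glass slides. Strap handle: legs at y = +-57 mm rise to a level bar along y, 10 mm wide, top 82 mm up; on its middle stands the hanging eye, top 114 mm up. 0.15 to 0.31 kg, balanced under the eye, same after a half turn. Origin: centre of underside, z up.
- carrier_c: White plastic slide carrier, already hanging on one of the hooks, leave within 30 mm. Frame 84 (own x) x 120 (own y) x 30 mm high with glass slides. Strap handle: legs at y = +-57 mm rise to a level bar along y, 10 mm wide, top 82 mm up; on its middle stands the hanging eye, top 114 mm up. 0.15 to 0.31 kg, balanced under the eye, same after a half turn. Origin: centre of underside, z up.
- carrier_a_eye (a point): Middle of carrier_a's eye opening, 95 mm above its underside; axes as the carrier's. Eye: 8 mm thick (x), 30 mm wide over flat parallel sides (good to grip from above, straight from 82 to 103 mm above the underside). Opening looks along x: 18 mm wide, from 82 to 108 mm, upper corners cut at 45 degrees.
- carrier_b_eye (a point): Middle of carrier_b's eye opening, 95 mm above its underside; axes as the carrier's. Eye: 8 mm thick (x), 30 mm wide over flat parallel sides (good to grip from above, straight from 82 to 103 mm above the underside). Opening looks along x: 18 mm wide, from 82 to 108 mm, upper corners cut at 45 degrees.
- carrier_c_eye (a point): Middle of carrier_c's eye opening, 95 mm above its underside; axes as the carrier's. Eye: 8 mm thick (x), 30 mm wide over flat parallel sides (good to grip from above, straight from 82 to 103 mm above the underside). Opening looks along x: 18 mm wide, from 82 to 108 mm, upper corners cut at 45 degrees.
- dish_a: Clear glass rinse dish, loose, 0.65 kg, holding carrier_a: 112 mm (own x) by 148 mm (own y) over the rim, 62 mm high, floor 4 mm thick, long side along the carrier's. The carrier has 7 mm play each way. Origin: centre of the underside. Leave within 30 mm.
- dish_b: Clear glass rinse dish, loose, 0.65 kg, holding carrier_b: 112 mm (own x) by 148 mm (own y) over the rim, 62 mm high, floor 4 mm thick, long side along the carrier's. The carrier has 7 mm play each way. Origin: centre of the underside. Leave within 30 mm.
- stand: Steel drip stand, fixed. Tray 520 mm along own y, x from -105 to +55 mm, rim 17 mm high. Posts at x = 0, y = +-243 mm, knobs on top reach 209 mm; 12 mm rail between them along y, axis 200 mm up; nothing above it. Hooks about 150 mm apart (+-20), pointing to own -x, roughly to the robot. Origin: on the bench below the rail's middle.
- hook_1: One of three alike steel hooks on the stand's rail, left, middle or right. Origin on the rail's axis, 200 mm up. A 7 mm round bar runs from the rail towards own -x: level (axis z = 0) from x = -8 to -58 mm, then rising at 40 degrees to the tip at x = -70, z = +10 mm. Clip on the rail 20 mm across. Fixed. Free unless carrier_c hangs on it.
- hook_2: One of three alike steel hooks on the stand's rail, left, middle or right. Origin on the rail's axis, 200 mm up. A 7 mm round bar runs from the rail towards own -x: level (axis z = 0) from x = -8 to -58 mm, then rising at 40 degrees to the tip at x = -70, z = +10 mm. Clip on the rail 20 mm across. Fixed. Free unless carrier_c hangs on it.
- hook_3: One of three alike steel hooks on the stand's rail, left, middle or right. Origin on the rail's axis, 200 mm up. A 7 mm round bar runs from the rail towards own -x: level (axis z = 0) from x = -8 to -58 mm, then rising at 40 degrees to the tip at x = -70, z = +10 mm. Clip on the rail 20 mm across. Fixed. Free unless carrier_c hangs on it.
- hook_1_seat (a point): Middle of the level part of hook_1's bar, on the bar's axis, 35 mm from the rail's axis; axes as the hook's (x away from the tip). A hung carrier's eye middle rests 9.5 mm below the bar's axis, its underside 104.5 mm below.
- hook_2_seat (a point): Middle of the level part of hook_2's bar, on the bar's axis, 35 mm from the rail's axis; axes as the hook's (x away from the tip). A hung carrier's eye middle rests 9.5 mm below the bar's axis, its underside 104.5 mm below.
- hook_3_seat (a point): Middle of the level part of hook_3's bar, on the bar's axis, 35 mm from the rail's axis; axes as the hook's (x away from the tip). A hung carrier's eye middle rests 9.5 mm below the bar's axis, its underside 104.5 mm below.
- reagent_bottle: Amber reagent bottle with a white cap, bystander, 70 mm across, 180 mm tall, upright between the dishes, robot side. Origin: centre of the underside. Leave within 30 mm.
- slide_mailer: Closed grey plastic slide box, bystander, 84 x 57 x 22 mm, flat on the bench in front of the drip tray. Origin: centre of the underside. Leave within 30 mm.
- staining_jar: Glass staining jar with a white lid, bystander, 68 mm across the foot, 92 mm tall, left of the drip stand. Origin: centre of the underside. Leave within 30 mm.
Mind the look-alikes: they are no part of the job. What is shaped like the carrier_c but green or pink is not meant.

How it is judged:
By the outcome, as a careful person would: the job done as asked, in the order asked, and still so for the second after the job is handed in, with the robot touching nothing.
It also fails if it takes over 61 s, if anything falls off the work surface, if the arm or the gripper's body presses on something with over 40 N, if the wrist force passes 120 N, or if a joint passes its speed limit or range.

### The arm

A 6-joint arm with a two-finger parallel gripper is mounted at the origin on the work surface. World frame = base frame: x ahead of the robot, y to its left, z up, the work surface at z = 0. Lengths are in m, angles in rad, forces in N, time in s.
With the tool pointing down it reaches from about 0.3 to 0.85 m from the base axis. Payload 4.2 kg.
Tool frame: the origin (TCP) lies on the mounting face of the last link; the fingertips stand 191 mm ahead of it and the grasp point (between the pads) lies 172 mm ahead of it; z points along the fingers, y is the line along which they close (so a half turn about z gives the same grasp; the last joint's range is limited). The gripper opens to 91 mm and grips with 3 to 60 N. Pads are 32 mm wide; open, the fingers measure 118 mm over their backs; the gripper's body (76 mm by 178 mm) begins 60 mm behind the grasp point.
Start: joints at [1.089, 0.32, 1.565, -0, 1.257, -0.02], TCP at [0.256, 0.515, 0.405] pointing down, gripper open.
Joint ranges: [-3.11, 3.11], [-0.84, 2.01], [0.21, 2.61], [-1.34, 4.49], [0.05, 2.63], [-2.56, 2.56]. Speed limits (rad/s): [2.57, 2.57, 3.14, 3.14, 3.14, 3.14].

### API

Orientations are given as a rotation vector (axis times angle).
In Python, from workcell import sense, read_camera, close_job, find_in gives the robot as it stands. The module is installed in compiled form; this text tells all that it offers.
- The arm moves only by the tool jog_arm, never from a script. Its argument "steps" is one flat list of numbers, 6 for each row, row after row: the shift along the world's x, y, z in units of 500 mm (1.0 is 500 mm), then the turn, a rotation vector about the world's x, y, z in units of 90 degrees (1.0 is 90 degrees). In form: [x, y, z, wx, wy, wz, x, y, z, wx, wy, wz, ...]. A call has 1 to 8 rows; each row is the pose to reach, as a shift and turn from the pose commanded when the call began; what a row does not reach only later rows make up. A row lasts 1/10 s, in which the tool goes at most 50 mm and 8.59 degrees, less where a joint would pass 70% of its speed; a pose out of reach is approached as far as the arm can. A call with a number of a shift or a turn outside -1 to 1 is refused whole. A call with a gripper value outside its range is refused whole. "jaw" is the closure, from 0 (fully open) to 1 (shut), set as the call begins (left out, the last holds). The fingers move at their own pace and stop on an object; "squeeze" is the grip in N (left out, the last holds). Time passes only in rows, so rows that repeat a pose let the fingers close. It gives the time, the measured TCP pose, the force, the opening and the grip force at its end, in the units of the state.
- sense(): the state, without advancing time (a new reading comes with each control period).
- read_camera(name): name is "scene" or "top" or "wrist"; returns a dict with "img" (420x560x3 uint8, red, green, blue), "fx", "fy", "cx", "cy" (pixels), "view" (4x4, takes a point from world to camera coordinates). Camera axes: x right, y down, z forward; pixel columns grow to the right and rows downward; lengths in m; the calibration is good to about 2 mm. A picture is of the moment at which its call begins. There is no depth.
- close_job(): hands the job in; it is judged then, once.
Trained networks look in a picture, given as the dict that the camera call returned (one of the last four; its "shot" number tells which), for a name from the list of things; names that differ only in an ending like _2 or _b are one class to them, and where a whole thing is asked for, a point or a joint stands for the part that bears it (a point fixed in the world has none). Each returns a list of dicts, best first, with "confidence" (0 to 1); they miss things now and then, are a little off and sometimes report something else, mostly with a low value. They report only what shows in the picture. A call takes as long as a camera call. They do not tell look-alikes from the thing itself.
- find_in(picture, name): "centre" ([column, row] in pixels, amid what is visible of it).
The state is a dict: "t": time; "joints": joint angles; "qd": joint speeds; "effort": joint torques, N m; "ee_pos": TCP position; "tcp_rot": TCP orientation; "force": force on the tool from outside, world axes, zero at the start; "ft_torque": the same for the moment, N m; "width": finger opening in m; "gripper_force": force on a finger pad.
Only numpy, scipy, OpenCV 4.12 (cv2) and the standard library are available. Lean on these libraries where they do the work, as an engineer would, in place of code of your own. Each camera call takes 0.05 s, during which the arm holds its last target. There are 200 camera calls.

## Working session

There is one attempt and no reset: what is moved stays moved. The work goes in short steps, Python scripts to look and compute and a tool call to move; the robot and the scene stay as the last step left them, time stands still between calls to the robot, and variables do not carry over. Pictures are saved under pics/ and viewed, at most 10 in all, crops included, and the job is handed in when it is done.

Besides the shell and the picture viewer there is one more tool, called after "Call:" by a JSON object that holds its "fn" and its "kwargs", one argument or row to a line. jog_arm: Moves the arm, as the interface text tells. Its arguments: {"type":"object","properties":{"steps":{"type":"array"},"jaw":{"type":"number"},"squeeze":{"type":"number"}},"required":["steps"]}

```bash
mkdir -p pics
cat > h.py <<'E'
import numpy as np, cv2
from workcell import sense, read_camera, close_job, find_in
def save(p,n): cv2.imwrite('pics/'+n+'.png',p['img'][:,:,::-1])
def proj(p,X):
    c=p['view'][:3,:3]@np.array(X,float)+p['view'][:3,3]; return np.array([p['fx']*c[0]/c[2]+p['cx'],p['fy']*c[1]/c[2]+p['cy']])
def onz(p,uv,z):
    R=p['view'][:3,:3];t=p['view'][:3,3];o=-R.T@t
    d=R.T@np.array([(uv[0]-p['cx'])/p['fx'],(uv[1]-p['cy'])/p['fy'],1]); return o+d*(z-o[2])/d[2]
E
python3 - <<'E'
from h import *
np.set_printoptions(precision=3,suppress=True)
s=sense();print(s)
for n in ['scene','top']:
    p=read_camera(n);save(p,n+'0');print(n,-p['view'][:3,:3].T@p['view'][:3,3],p['fx'])
    for k in ['carrier_a','carrier_a_eye','hook_1','hook_1_seat','dish_a','stand','reagent_bottle','slide_mailer','staining_jar']:
        print(k,[(np.round(d['centre'],1).tolist(),round(d['confidence'],2)) for d in find_in(p,k)])
E
```

```text
{'t': 0.0, 'joints': array([ 1.089,  0.32 ,  1.566, -0.   ,  1.257, -0.02 ]), 'qd': array([-0.   ,  0.   , -0.   ,  0.   ,  0.003,  0.001]), 'effort': array([ -0.001, -41.246, -23.198,   0.073,   0.046,  -0.   ]), 'ee_pos': array([0.256, 0.515, 0.404]), 'tcp_rot': array([-0.719, -3.058,  0.003]), 'force': array([ 0.152, -0.256,  1.175]), 'ft_torque': array([ 0.087, -0.058, -0.   ]), 'gripper_force': 0.0, 'width': 0.09127255083154172}
scene [ 1.176 -0.653  0.95 ] 528.8727017693133
carrier_a [([255.6, 278.7], 0.93), ([368.0, 308.0], 0.93), ([130.2, 271.8], 0.91), ([275.1, 170.7], 0.68), ([181.0, 376.8], 0.63)]
carrier_a_eye [([272.4, 171.5], 0.97), ([214.3, 199.8], 0.4)]
hook_1 [([297.5, 211.1], 0.63), ([339.1, 176.9], 0.54)]
hook_1_seat [([257.9, 252.5], 0.59), ([128.4, 295.1], 0.36)]
dish_a [([273.5, 187.2], 0.97), ([130.0, 296.4], 0.92), ([338.4, 175.1], 0.24)]
stand [([297.9, 271.6], 0.74)]
reagent_bottle [([213.5, 202.8], 0.94)]
slide_mailer [([235.0, 244.2], 0.95), ([216.2, 201.8], 0.31)]
staining_jar [([354.2, 183.6], 0.91), ([215.0, 200.7], 0.6), ([259.4, 252.2], 0.39)]
top [0.312 0.038 1.465] 453.0277991081203
carrier_a [([407.1, 203.8], 0.87), ([379.3, 285.0], 0.75), ([219.1, 277.6], 0.63), ([296.0, 148.0], 0.55)]
carrier_a_eye [([217.9, 279.4], 0.8)]
hook_1 [([298.6, 188.0], 0.58), ([241.2, 186.3], 0.53), ([345.8, 179.4], 0.46)]
hook_1_seat []
dish_a [([214.5, 291.6], 0.86), ([373.3, 289.7], 0.73)]
stand [([283.7, 203.9], 0.58), ([380.7, 287.2], 0.17)]
reagent_bottle [([293.8, 287.4], 0.65), ([243.7, 180.5], 0.41)]
slide_mailer [([300.5, 254.0], 0.82)]
staining_jar []
```

View pics/scene0.png

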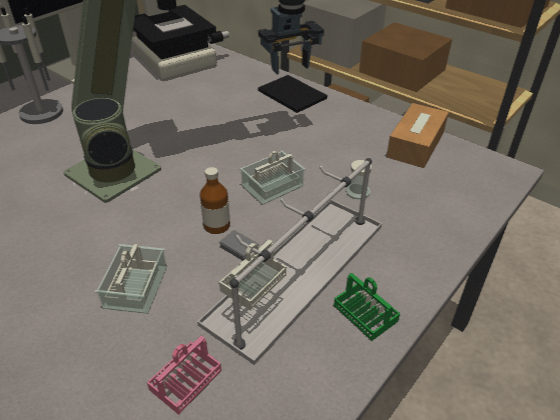

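```bash
cd pics; python3 -c "
import cv2;a=cv2.imread('top0.png')[130:355,150:450];cv2.imwrite('top0c.png',cv2.resize(a,(800,600),interpolation=cv2.INTER_CUBIC))"
```

```text
(no output)
```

View pics/top0c.png

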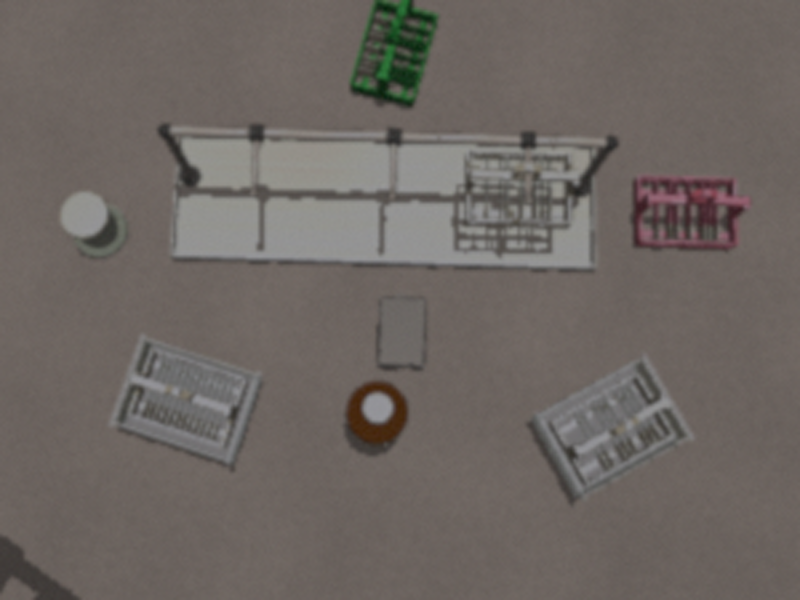

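Carrier_c hangs on the right hook (crop 529,139), so left (257,132) and middle (394,136) are free. Dish_a's eye is at about crop (182,393) and dish_b's at about (622,427). Green and pink carriers are look-alikes.

Run:
```python
from h import *
from scipy.spatial.transform import Rotation as R
np.set_printoptions(precision=4,suppress=True)
p=read_camera('top')
f=lambda u,v,z:onz(p,(150+(u+.5)/2.6667-.5,130+(v+.5)/2.6667-.5),z)
for n,l in dict(bar_a=[(135,380,.086),(240,413,.086),(182,393,.118)],bar_b=[(570,450,.086),(672,403,.086),(622,427,.118)],
 clips=[(257,132,.2),(394,136,.2),(529,139,.2)],tips=[(255,195,.21),(392,195,.21)],knobs=[(165,130,.205),(613,143,.205)],
 bottle=[(377,408,.18)],dish_a=[(143,337,.062),(261,374,.062),(235,467,.062),(111,424,.062)],dish_b=[(647,357,.062),(693,436,.062),(575,502,.062),(530,420,.062)],jar=[(86,214,.092)],c=[(527,170,.2)]).items():
  print(n,*[f(*x) for x in l])
s=sense();print(R.from_rotvec(s['tcp_rot']).as_matrix())
w=read_camera('wrist');Rt=R.from_rotvec(s['tcp_rot']).as_matrix()
c=-w['view'][:3,:3].T@w['view'][:3,3];print('wristcam in tcp',Rt.T@(c-s['ee_pos']),w['fx'],'\n',w['view'][:3,:3]@Rt)
q=read_camera('scene')
for x in [(272.4,171.5)]: print(onz(q,x,.1))
```

```text
bar_a [0.4195 0.3074 0.086 ] [0.3899 0.185  0.086 ] [0.4059 0.2476 0.118 ]
bar_b [ 0.372 -0.188  0.086] [ 0.4315 -0.3017  0.086 ] [ 0.3991 -0.2392  0.118 ]
clips [0.6872 0.1799 0.2   ] [0.6918 0.0304 0.2   ] [ 0.6974 -0.1165  0.2   ]
tips [0.6141 0.1752 0.21  ] [0.6231 0.0288 0.21  ]
knobs [0.6818 0.2795 0.205 ] [ 0.697  -0.2069  0.205 ]
bottle [0.3988 0.0313 0.18  ]
dish_a [0.4716 0.3079 0.062 ] [0.4373 0.1671 0.062 ] [0.3302 0.1881 0.062 ] [0.3695 0.3344 0.062 ]
dish_b [ 0.4847 -0.2783  0.062 ] [ 0.3976 -0.3318  0.062 ] [ 0.3156 -0.199   0.062 ] [ 0.4041 -0.1453  0.062 ]
jar [0.6075 0.3833 0.092 ]
c [ 0.6624 -0.1155  0.2   ]
[[-0.8953  0.4455  0.0001]
 [ 0.4455  0.8953  0.0001]
 [-0.      0.0001 -1.    ]]
wristcam in tcp [0.0839 0.0002 0.0187] 349.8223754459418 
 [[-0.0005  1.      0.0006]
 [-0.9554 -0.0003 -0.2954]
 [-0.2954 -0.0007  0.9554]]
[0.449  0.2036 0.1   ]
```

Call:
{"fn": "jog_arm", "kwargs": {
  "steps": [0.1,-0.18,0,0,0,0.05,0.2,-0.36,0,0,0,0.1,0.298,-0.536,0,0,0,0.142,0.298,-0.536,0,0,0,0.142,0.298,-0.536,0,0,0,0.142,0.298,-0.536,0,0,0,0.142,0.298,-0.536,0,0,0,0.142,0.298,-0.536,0,0,0,0.142],
  "jaw": 0,
  "squeeze": 25
}}

```text
t: 1.95
ee_pos: [0.4057, 0.2457, 0.4049]
tcp_rot: [0.379, 3.119, 0.001]
force: [-0.7, 0.4, 1.0]
width: 0.0915
gripper_force: 0.0
```

Run:
```python
from h import *
np.set_printoptions(precision=4,suppress=True)
p=read_camera('wrist');s=sense();print(s['ee_pos'],s['tcp_rot'],s['qd'])
for d in find_in(p,'carrier_a_eye'): print(d, onz(p,d['centre'],.1))
cv2.imwrite('pics/w1.png',p['img'][:,:,::-1])
```

```text
[0.4052 0.2468 0.4049] [-0.3763 -3.1187 -0.0014] [ 0.0373  0.0029 -0.0042  0.0019 -0.0014  0.0007]
{'centre': [295.7, 193.4], 'confidence': 0.81} [0.4023 0.2588 0.1   ]
```

View pics/w1.png

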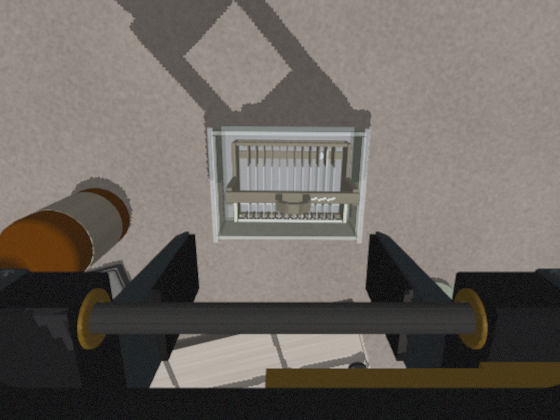

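Wrist view: carrier_a is level with the tool. The bar runs from col 227 to 358 at about row 197, and the top of the eye is at about (293.5, 208).

Run:
```python
from h import *
from scipy.spatial.transform import Rotation as R
np.set_printoptions(precision=4,suppress=True)
p=read_camera('wrist');s=sense();print(s['ee_pos'],R.from_rotvec(s['tcp_rot']).as_matrix())
for a in [(227,195,.086),(358,196,.086),(292.5,197,.086),(293.5,209,.118)]: print(onz(p,a[:2],a[2]))
for c in [(.404,.2485)]:
  a=np.deg2rad(-13.7);M=np.array([[np.cos(a),-np.sin(a)],[np.sin(a),np.cos(a)]])
  for q in [(-4,-15,118),(4,15,118),(-5,-60,86),(5,60,86),(-5,60,86),(-42,-60,34),(-42,60,34)]: print(q,proj(p,[*(np.array(c)+M@np.array(q[:2])/1000),q[2]/1000]))
x=p['img'][150:250,200:380];cv2.imwrite('pics/w1c.png',cv2.resize(x[:,:,::-1],(800,444),interpolation=cv2.INTER_CUBIC))
```

```text
[0.4047 0.2478 0.4048] [[-0.972   0.2352 -0.0003]
 [ 0.2352  0.972   0.0007]
 [ 0.0004  0.0006 -1.    ]]
[0.3921 0.2005 0.086 ]
[0.4206 0.3135 0.086 ]
[0.4077 0.2567 0.086 ]
[0.4087 0.2563 0.118 ]
(-4, -15, 118) [263.9336 201.0036]
(4, 15, 118) [301.3226 210.535 ]
(-5, -60, 86) [214.8482 189.7362]
(5, 60, 86) [349.7326 200.5862]
(-5, 60, 86) [350.3802 189.7449]
(-42, -60, 34) [222.2961 140.645 ]
(-42, 60, 34) [342.7487 140.659 ]
```

View pics/w1c.png

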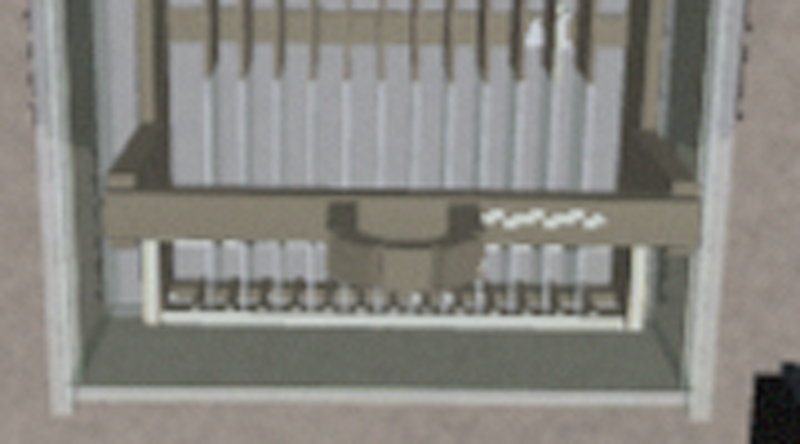

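Call:
{"fn": "jog_arm", "kwargs": {
  "steps": [0.007,0.016,-0.06,0,0,0,0.007,0.016,-0.12,0,0,0,0.007,0.016,-0.14,0,0,0,0.007,0.016,-0.14,0,0,0,0.007,0.016,-0.14,0,0,0,0.007,0.016,-0.14,0,0,0]
}}

```text
t: 2.7
ee_pos: [0.409, 0.2553, 0.3362]
tcp_rot: [0.373, 3.117, 0.003]
force: [0.1, 0.4, 0.1]
width: 0.0913
gripper_force: 0.0
```

Run:
```python
from h import *
from scipy.spatial.transform import Rotation as R
np.set_printoptions(precision=4,suppress=True)
p=read_camera('wrist');s=sense();print(s['ee_pos'],s['qd'])
x=p['img'];cv2.imwrite('pics/w2.png',x[:,:,::-1])
Rt=R.from_rotvec(s['tcp_rot']).as_matrix()
for q in [(0,-15,118),(0,15,118),(0,-60,86),(0,60,86),(-5,0,86),(5,0,86)]:
  X=s['ee_pos']+Rt@np.array([q[0]/1000,q[1]/1000,0]);X[2]=q[2]/1000; print(q,proj(p,X))
```

```text
[0.409  0.2552 0.3361] [-0.0062 -0.0003  0.004  -0.0011 -0.002  -0.0006]
(0, -15, 118) [256.5936 239.6576]
(0, 15, 118) [305.3565 239.6157]
(0, -60, 86) [195.58   221.9626]
(0, 60, 86) [366.3837 221.8293]
(-5, 0, 86) [281.021  228.5537]
(5, 0, 86) [281.0074 215.1572]
```

View pics/w2.png

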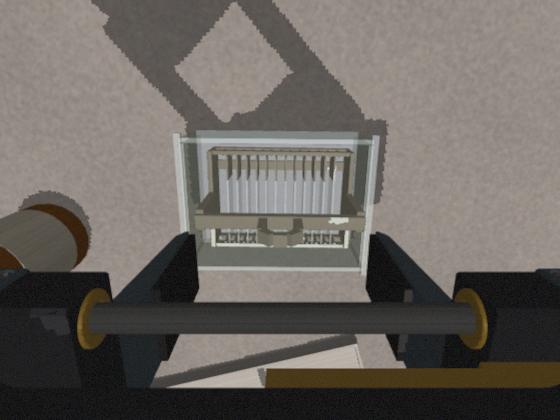

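The bar (196–365, row 222) and eye match the predicted pixels, so I'll descend and grip.

Call:
{"fn": "jog_arm", "kwargs": {
  "steps": [0,0,-0.05,0,0,0,0,0,-0.09,0,0,0,0,0,-0.108,0,0,0,0,0,-0.108,0,0,0,0,0,-0.108,0,0,0,0,0,-0.108,0,0,0]
}}

```text
t: 3.35
ee_pos: [0.4091, 0.255, 0.2819]
tcp_rot: [0.374, 3.117, 0.002]
force: [0.4, 0.8, 0.0]
width: 0.0915
gripper_force: 0.0
```

Call:
{"fn": "jog_arm", "kwargs": {
  "steps": [0,0,0,0,0,0,0,0,0,0,0,0,0,0,0,0,0,0,0,0,0,0,0,0,0,0,0,0,0,0,0,0,0,0,0,0,0,0,0,0,0,0,0,0,0,0,0,0],
  "jaw": 1,
  "squeeze": 30
}}

```text
t: 4.15
ee_pos: [0.4087, 0.2547, 0.2808]
tcp_rot: [-0.374, -3.119, 0.0]
force: [-0.8, -3.8, 2.5]
width: 0.03
gripper_force: 1.3
```

Call:
{"fn": "jog_arm", "kwargs": {
  "steps": [0,0,0,0,0,0,0,0,0,0,0,0,0,0,0.02,0,0,0,0,0,0.05,0,0,0,0,0,0.09,0,0,0,0,0,0.13,0,0,0,0,0,0.16,0,0,0,0,0,0.18,0,0,0]
}}

```text
t: 4.95
ee_pos: [0.4087, 0.2548, 0.3724]
tcp_rot: [0.374, 3.118, 0.002]
force: [0.2, 0.3, -2.6]
width: 0.0296
gripper_force: 30.0
```

Call:
{"fn": "jog_arm", "kwargs": {
  "steps": [0,0,0.03,0,0,0,0,0,0.06,0,0,0,0,0,0.09,0,0,0,0,0,0.11,0,0,0,0,0,0.12,0,0,0,0,0,0.12,0,0,0,0,0,0.12,0,0,0,0,0,0.12,0,0,0]
}}

```text
t: 5.75
ee_pos: [0.4086, 0.2547, 0.43]
tcp_rot: [-0.374, -3.118, 0.002]
force: [-0.4, 0.2, -2.6]
width: 0.0295
gripper_force: 30.0
```

Run:
```python
from h import *
np.set_printoptions(precision=4,suppress=True)
p=read_camera('wrist');q=read_camera('top');s=sense();print(s)
a=cv2.resize(p['img'],None,fx=.71,fy=.71);b=cv2.resize(q['img'][150:230,220:380],None,fx=5,fy=3.6,interpolation=cv2.INTER_CUBIC)[:290]
im=np.zeros((590,800,3),np.uint8);im[:298,:398]=a;im[300:590]=b[:290];t=read_camera('scene')['img'];im[:298,400:798]=cv2.resize(t,(398,298))
cv2.imwrite('pics/lift.png',im[:,:,::-1])
for l in ((-.035,.18),):pass
```

```text
{'t': 5.85, 'joints': array([ 0.5335,  0.1555,  1.722 ,  0.    ,  1.2653, -0.7986]), 'qd': array([ 0.    , -0.0009, -0.0041,  0.0029,  0.0003, -0.0013]), 'effort': array([  0.0013, -33.2617, -24.1232,   0.0267,   0.0884,  -0.    ]), 'ee_pos': array([0.4086, 0.2547, 0.4302]), 'tcp_rot': array([-0.374 , -3.1182,  0.0012]), 'force': array([-0.1824,  0.879 , -2.5875]), 'ft_torque': array([ 0.0512,  0.0118, -0.0081]), 'gripper_force': 29.99951183795929, 'width': 0.02945211938233291}Traceback (most recent call last):
  File "<stdin>", line 5, in <module>
ValueError: could not broadcast input array from shape (288,800,3) into shape (290,800,3)
```

Run:
```python
from h import *
np.set_printoptions(precision=4,suppress=True)
q=read_camera('top');t=read_camera('scene')
np.savez('cal.npz',tv=q['view'],sv=t['view'],K=[[q[k] for k in('fx','fy','cx','cy')],[t[k] for k in('fx','fy','cx','cy')]],top=q['img'],scene=t['img'])
im=np.zeros((600,800,3),np.uint8)
im[:300]=cv2.resize(q['img'][165:225,205:365],(800,300),interpolation=cv2.INTER_CUBIC)
im[300:]=cv2.resize(t['img'][155:245,230:390],(800,450),interpolation=cv2.INTER_CUBIC)[:300]
cv2.imwrite('pics/hk.png',im[:,:,::-1])
for n,P in (('top',q),('scene',t)):
  for X in [(.6872,.1799,.2),(.6174,.1778,.21),(.6522,.179,.2),(.6918,.0304,.2),(.622,.0283,.21)]: print(n,X,proj(P,X))
```

```text
top (0.6872, 0.1799, 0.2) [246.0548 179.1836]
top (0.6174, 0.1778, 0.21) [244.4949 201.6218]
top (0.6522, 0.179, 0.2) [245.3827 190.7861]
top (0.6918, 0.0304, 0.2) [297.4238 180.6893]
top (0.622, 0.0283, 0.21) [296.855  203.1866]
scene (0.6872, 0.1799, 0.2) [345.0975 181.7511]
scene (0.6174, 0.1778, 0.21) [320.1762 166.9389]
scene (0.6522, 0.179, 0.2) [332.3569 175.9391]
scene (0.6918, 0.0304, 0.2) [307.0416 216.1253]
scene (0.622, 0.0283, 0.21) [281.0468 199.4218]
```

View pics/hk.png

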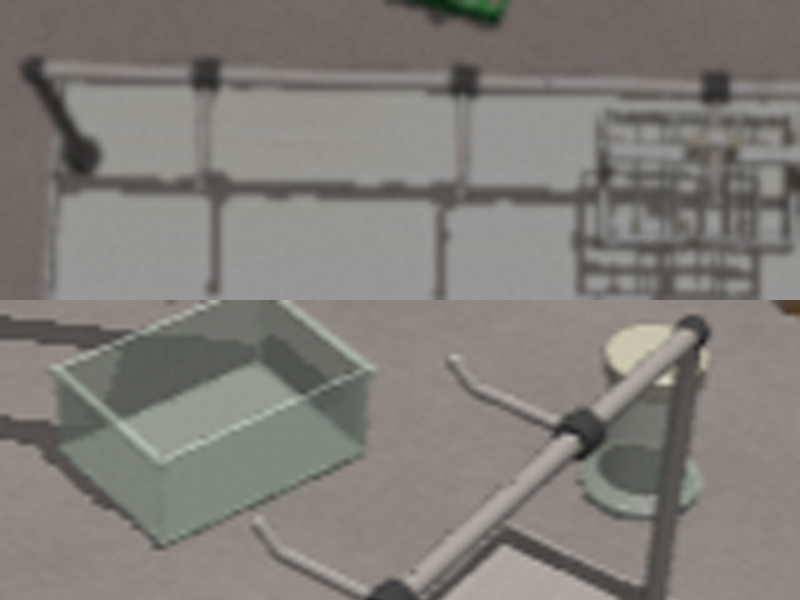

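Hooks in the crops: left clip at top (245.8, 179.6) and scene (345.6, 181.2), left tip at scene (320.6, 166.4). Middle clip at top (297.4, 180.8), middle tip at scene (281.6, 198.6). I'll triangulate these and cross-check against the known position of carrier_a.

Run:
```python
from h import *
np.set_printoptions(precision=4,suppress=True)
from scipy.optimize import least_squares
z=np.load('cal.npz');C=[dict(zip(('fx','fy','cx','cy'),z['K'][i]),view=z[v]) for i,v in enumerate(('tv','sv'))]
T,S=C
print('carrier a start eye/bar in top',proj(T,(.409,.255,.118)),[proj(T,(.409+d*.0142,.255+d*.0583,.086)) for d in(-1,1)],'scene',proj(S,(.409,.255,.1)))
def tri(a,b): 
  r=least_squares(lambda X:np.r_[proj(T,X)-a,proj(S,X)-b],[.65,.1,.2]);return r.x,r.fun
print(tri((245.8,179.6),(345.6,181.2)),tri((245.3,201.2),(320.6,166.4)),tri((297.4,180.8),(307.6,215.6)))
im=z['top'];b=cv2.imread('pics/top0.png')
cv2.imwrite('pics/da.png',np.vstack([cv2.resize(b[250:310,180:260],(800,600),interpolation=cv2.INTER_CUBIC)]))
```

```text
carrier a start eye/bar in top [215.549  275.8647] [array([235.96  , 282.6746]), array([198.5018, 270.8292])] scene [273.3438 157.1521]
(array([0.6867, 0.1813, 0.2003]), array([-0.2532, -0.3194, -0.3093,  0.0808])) (array([0.6188, 0.176 , 0.213 ]), array([-0.2424, -0.2912, -0.3003,  0.0733])) (array([0.692 , 0.0312, 0.2009]), array([-0.2365, -0.2689, -0.255 ,  0.0572]))
```

View pics/da.png

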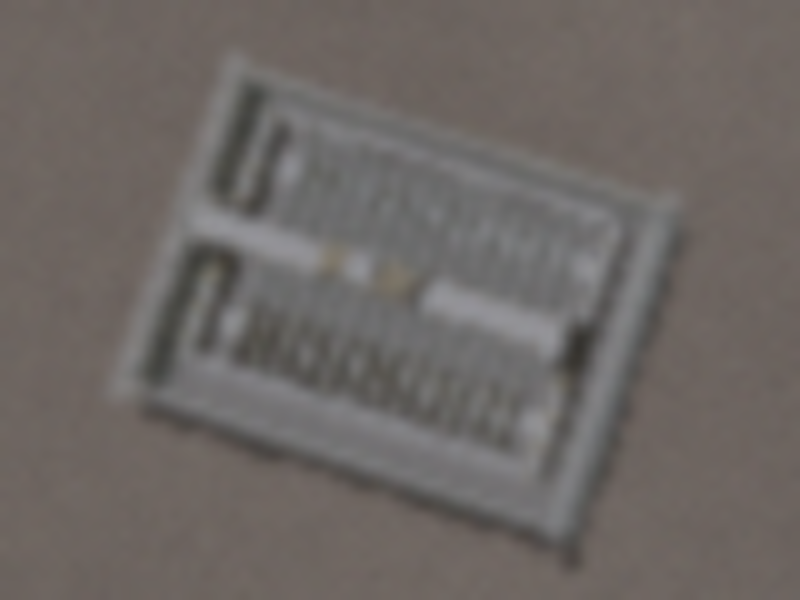

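Call:
{"fn": "jog_arm", "kwargs": {
  "steps": [0.03,-0.01,0,0,0,-0.085,0.06,-0.03,0,0,0,-0.17,0.09,-0.05,0,0,0,-0.255,0.12,-0.07,0,0,0,-0.34,0.15,-0.08,0,0,0,-0.425,0.18,-0.1,0,0,0,-0.51,0.21,-0.11,0,0,0,-0.595,0.24,-0.13,0,0,0,-0.68]
}}

```text
t: 6.75
ee_pos: [0.5294, 0.1897, 0.4305]
tcp_rot: [-1.916, -2.489, -0.0]
force: [0.2, 0.1, -3.3]
width: 0.0296
gripper_force: 30.0
```

Call:
{"fn": "jog_arm", "kwargs": {
  "steps": [0.02,-0.01,0,0,0,-0.085,0.04,-0.02,0,0,0,-0.17,0.056,-0.026,0,0,0,-0.255,0.056,-0.026,0,0,0,-0.34,0.056,-0.026,0,0,0,-0.425,0.056,-0.026,0,0,0,-0.51,0.056,-0.026,0,0,0,-0.595,0.056,-0.026,0,0,0,-0.68]
}}

```text
t: 7.55
ee_pos: [0.5568, 0.1767, 0.4304]
tcp_rot: [2.917, 1.167, -0.001]
force: [-0.4, -0.6, -2.2]
width: 0.0295
gripper_force: 30.0
```

Call:
{"fn": "jog_arm", "kwargs": {
  "steps": [0,0,0,0,0,-0.085,0,0,0,0,0,-0.17,0,0,0,0,0,-0.255,0,0,0,0,0,-0.34,0,0,0,0,0,-0.425,0,0,0,0,0,-0.47,0,0,0,0,0,-0.47,0,0,0,0,0,-0.47]
}}

```text
t: 8.35
ee_pos: [0.5567, 0.1768, 0.4306]
tcp_rot: [3.141, 0.047, -0.001]
force: [-0.1, -0.3, -2.5]
width: 0.0292
gripper_force: 30.0
```

Run:
```python
from h import *
from scipy.spatial.transform import Rotation as R
np.set_printoptions(precision=4,suppress=True)
p=read_camera('wrist');s=sense();print(s['ee_pos'],s['qd'],s['joints'],s['force'],s['width']);Rt=R.from_rotvec(s['tcp_rot']).as_matrix();print(Rt)
save(p,'w3')
for X in [(.687,.180,.2),(.629,.178,.2),(.617,.1775,.21),(.692,.031,.2),(.622,.028,.21)]: print(X,proj(p,X))
E=s['ee_pos']-[0,0,.182]
for q in [(0,-15,19),(0,15,19),(0,-60,-9),(0,60,-9),(42,-60,-65),(42,60,-65)]: print(q,proj(p,E+Rt@(np.array(q)*[1,1,-1])/1000))
```

```text
[0.5567 0.1768 0.4306] [-0.0003 -0.0008 -0.0008  0.0004 -0.0009  0.005 ] [ 0.2878  0.3197  1.4988 -0.0001  1.3234  1.829 ] [-0.2346 -0.1958 -2.1746] 0.029469702784781282
[[ 0.9996  0.0296 -0.0003]
 [ 0.0296 -0.9996 -0.0002]
 [-0.0003  0.0002 -1.    ]]
(0.687, 0.18, 0.2) [282.84     8.4851]
(0.629, 0.178, 0.2) [283.2582 119.1346]
(0.617, 0.1775, 0.21) [283.563  141.8019]
(0.692, 0.031, 0.2) [559.3986   7.2323]
(0.622, 0.028, 0.21) [545.3844 140.7288]
(0, -15, 19) [249.4852 287.5521]
(0, 15, 19) [313.9109 287.5317]
(0, -60, -9) [171.0243 260.7144]
(0, 60, -9) [392.3937 260.6468]
(42, -60, -65) [190.6992 164.8947]
(42, 60, -65) [372.7186 164.8465]
```

View pics/w3.png

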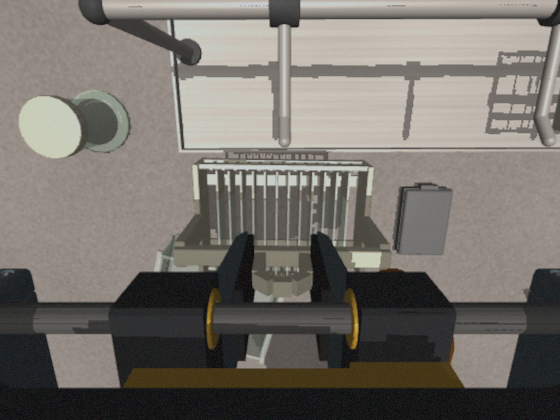

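The hook's clip is at (285,10) and its tip at (285,142), 2 px right of prediction. The carrier's bar ends read about 177–389 against a predicted 171–392, so I'll check numerically for slip in the grip.

Run:
```python
from h import *
from scipy.spatial.transform import Rotation as R
np.set_printoptions(precision=1,suppress=True,linewidth=200)
g=cv2.imread('pics/w3.png',0).astype(int)
for r in (246,250,254,258,262): print(r,g[r,166:190],g[r,378:402])
for c in (205,215,352,372): print('col',c,g[225:280,c])
for c in (278,283,288): print('eye',c,g[262:305,c])
p=read_camera('wrist');s=sense();Rt=R.from_rotvec(s['tcp_rot']).as_matrix()
for dz in (.182,.187,.192):
  E=s['ee_pos']-[0,0,dz]
  print(dz,[proj(p,E+Rt@(np.array(q)*[1,1,-1])/1000) for q in [(5,-60,-13),(-5,-60,-13),(-5,60,-13),(5,60,-13),(-4,0,19),(4,0,19)]])
```

```text
246 [129 111 101  95  88  85  85 103 109 103 104 104 105 105 106 101 105 100  88  80  74  74  75  75] [ 72  89 112 126 129 122 127 123 123 124 122 120 132 146 117  83  65  42  42  86  77  68  97 103]
250 [ 95  93  95  88  80  83 104 118 121 120 120 118 119 120 121 118 120 118 118 116 118 120 118 117] [ 88  85  80  77  77  77  78  76  79  77  78  85 116 139 132 128 125 123  95  61  54  85 106 112]
254 [ 87  88  91  82  80 100 106 111 127 126 129 128 127 127 129 126 127 130 126 128 126 128 125 126] [200 201 199 163 123 123 124 125 123 125 125 123 123 123 134 136 138 141 137 134 132 126 121 117]
258 [129 135 137 134 149 161 163 145 132 126 124 126 125 128 126 125 128 128 124 128 126 126 125 127] [201 201 162 126 125 123 124 123 123 122 124 125 118 136 147 144 146 142 142 144 146 147 141 142]
262 [ 91  81  76 102 126 133 144 139 127 126 123 125 126 125 126 125 126 127 125 126 124 126 126 127] [202 200 163 124 123 126 124 123 123 122 125 120 124 135 139 136 142 142 141 141 139 137 140 145]
col 205 [ 68  66  67  67  68  70  67  68  69  66  68  64  63  68  69  67  64  65  67  71  74  76  76
[... 1104 characters left out ...]
25 125 128 125 123 125 124 124 125 127 123 128 123 149 168 163 158 135  80  37  37]
eye 288 [126 124 124 124 123 137 154 154 137 108  97  97  96  95  86  72  75  73  77  82 112 124 125 126 125 125 126 125 124 122 123 124 125 125 124 136 144 145 140 123  76  36  34]
0.182 [array([172.4, 249.2]), array([174.1, 265.7]), array([389.4, 265.6]), array([391. , 249.2]), array([281.7, 295.1]), array([281.7, 279.9])]
0.187 [array([175.1, 245.5]), array([176.6, 261.6]), array([386.8, 261.6]), array([388.4, 245.5]), array([281.7, 289.5]), array([281.7, 274.7])]
0.192 [array([177.6, 242. ]), array([179.1, 257.8]), array([384.4, 257.8]), array([385.9, 241.9]), array([281.7, 284.2]), array([281.7, 269.7])]
```

The rows (249.5–265.5) and columns (172.5–390.5) match the model, so there was no slip. I'll go down to entry height, thread in along the hook, then check.

Call:
{"fn": "jog_arm", "kwargs": {
  "steps": [0,0,-0.03,0,0,0,0,0,-0.06,0,0,0,0,0,-0.087,0,0,0,0.03,0,-0.087,0,0,0,0.05,0,-0.087,0,0,0,0.07,0,-0.087,0,0,0,0.08,0,-0.087,0,0,0,0.08,0,-0.087,0,0,0]
}}

```text
t: 9.25
ee_pos: [0.5974, 0.1767, 0.3873]
tcp_rot: [-3.141, -0.044, -0.001]
force: [-0.9, -0.4, -2.7]
width: 0.0295
gripper_force: 30.0
```

Run:
```python
from h import *
np.set_printoptions(precision=4,suppress=True)
p=read_camera('wrist');s=sense();print(s['ee_pos'],s['force'],s['ft_torque']);save(p,'w4')
for X in [(.686,.179,.2),(.628,.1772,.2),(.616,.1767,.21)]: print(X,proj(p,X))
g=p['img'].mean(2).astype(int)
for r in (150,170,190,210,230): print(r,g[r,262:310])
```

```text
[0.5969 0.1767 0.3873] [-0.462   0.4249 -2.662 ] [-0.0165  0.1577  0.0242]
(0.686, 0.179, 0.2) [282.1933  88.3643]
(0.628, 0.1772, 0.2) [282.5497 209.2146]
(0.616, 0.1767, 0.21) [282.9199 238.8344]
150 [186 187 185 188 188 186 189 187 186 151 112 114 107 115 137 152 159 171
 186 199 197 180 167 155 148 136 114 160 186 186 186 186 186 184 183 185
 185 185 186 182 184 181 183 185 185 184 185 182]
170 [123 121 108  97  90 109 132 152 173 178 161 129 103 108 130 149 159 168
 180 192 192 177 167 157 151 136 114 121 138 145 144 176 197 206 177 146
 129 123 127 132 141 144 151 173 197 207 200 168]
190 [118 147 186 166 104 102 121 117 118 116 118 118 105 106 129 149 160 168
 178 187 185 178 167 157 148 132 112 141 134 118 117 119 115 117 116 105
  83 106 146 138 121 118 118 119 118 118  99  77]
210 [ 90 102 143 137  97  85  90  88  91  88  89  89  91  95 114 131 140 146
 151 152 154 151 146 139 133 122 105  90  88  88  85  87  86  88  87  82
  91 140 146 109  88  89  88  90  89  87  85  81]
230 [ 89 103 143 139  97  79  90  90  91  88  88  90  90  85  86  90  98  97
  99 100  97  96  94  93  86  83  77  79  83  88  87  89  92  90  85  82
 122 149 126  89  93  92  89  90  91  85  82  93]
```

Call:
{"fn": "jog_arm", "kwargs": {
  "steps": [0.02,0.001,0,0,0,0,0.04,0.001,0,0,0,0,0.06,0.002,0,0,0,0,0.08,0.003,0,0,0,0,0.1,0.003,0,0,0,0,0.108,0.003,0,0,0,0,0.108,0.003,0,0,0,0,0.108,0.003,0,0,0,0]
}}

```text
t: 10.1
ee_pos: [0.6506, 0.1782, 0.3871]
tcp_rot: [3.141, 0.044, -0.001]
force: [0.8, -0.1, -1.9]
width: 0.0296
gripper_force: 30.0
```

Call:
{"fn": "jog_arm", "kwargs": {
  "steps": [0,0,-0.008,0,0,0,0,0,-0.016,0,0,0,0,0,-0.022,0,0,0,0,0,-0.026,0,0,0,0,0,-0.026,0,0,0,0,0,-0.026,0,0,0]
}}

```text
t: 10.7
ee_pos: [0.6507, 0.1783, 0.3743]
tcp_rot: [3.141, 0.044, 0.0]
force: [0.4, -0.2, -1.7]
width: 0.0296
gripper_force: 30.0
```

Call:
{"fn": "jog_arm", "kwargs": {
  "steps": [0,0,-0.002,0,0,0,0,0,-0.004,0,0,0,0,0,-0.004,0,0,0,0,0,-0.004,0,0,0]
}}

```text
t: 11.1
ee_pos: [0.6507, 0.1783, 0.3723]
tcp_rot: [3.141, 0.044, 0.0]
force: [0.3, -0.0, -1.8]
width: 0.0297
gripper_force: 30.0
```

Call:
{"fn": "jog_arm", "kwargs": {
  "steps": [0,0,-0.002,0,0,0,0,0,-0.002,0,0,0,0,0,-0.002,0,0,0]
}}

```text
t: 11.4
ee_pos: [0.6507, 0.1783, 0.372]
tcp_rot: [-3.141, -0.044, -0.001]
force: [-1.3, -0.9, 2.5]
width: 0.0297
gripper_force: 30.0
```

Contact came at the expected height, so I'll release.

Call:
{"fn": "jog_arm", "kwargs": {
  "steps": [0,0,0,0,0,0,0,0,0,0,0,0,0,0,0,0,0,0,0,0,0,0,0,0,0,0,0,0,0,0,0,0,0,0,0,0],
  "jaw": 0.4
}}

```text
t: 12.0
ee_pos: [0.6507, 0.1783, 0.3712]
tcp_rot: [3.141, 0.044, -0.0]
force: [0.1, 1.0, -0.9]
width: 0.0547
gripper_force: 0.0
```

Call:
{"fn": "jog_arm", "kwargs": {
  "steps": [0,0,0.02,0,0,0,0,0,0.05,0,0,0,0,0,0.1,0,0,0,0,0,0.16,0,0,0,0,0,0.2,0,0,0,0,0,0.2,0,0,0,0,0,0.2,0,0,0]
}}

```text
t: 12.7
ee_pos: [0.6505, 0.1782, 0.4714]
tcp_rot: [-3.141, -0.044, -0.001]
force: [0.1, -0.2, -0.6]
width: 0.0548
gripper_force: 0.0
```

Run:
```python
from h import *
np.set_printoptions(precision=4,suppress=True)
p=read_camera('wrist');t=read_camera('scene');s=sense();print(s['t'],s['ee_pos'],s['force'],s['joints'],s['width'])
im=np.zeros((600,800,3),np.uint8);im[:300,:400]=cv2.resize(p['img'],(400,300));im[:300,400:]=cv2.resize(t['img'],(400,300))
im[300:]=cv2.resize(t['img'][140:260,200:420],(800,436),interpolation=cv2.INTER_CUBIC)[:300];cv2.imwrite('pics/a.png',im[:,:,::-1])
```

```text
12.8 [0.6506 0.1782 0.4696] [-0.3728 -0.8567 -0.561 ] [ 0.2504  0.4568  1.1904 -0.0001  1.4975  1.7929] 0.05454100313606275
```

View pics/a.png

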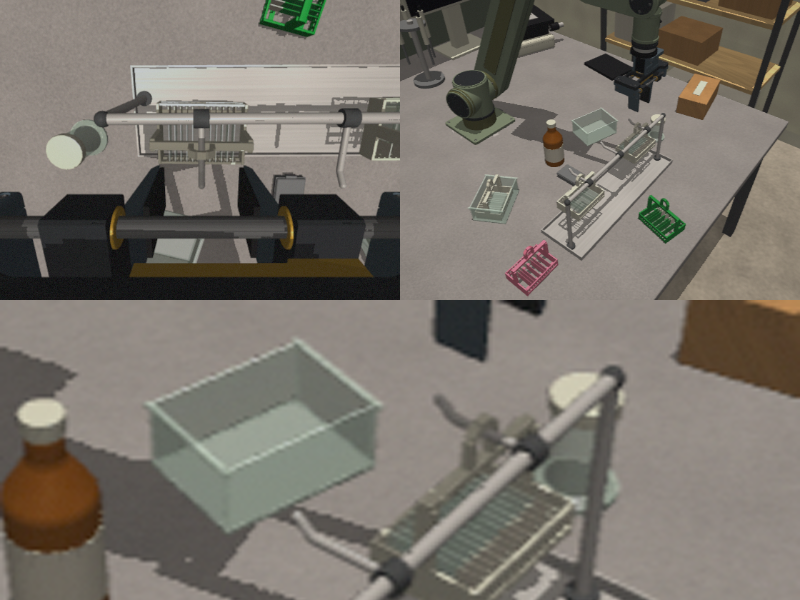

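Carrier_a hangs on the left hook, with the bar through the eye in the bottom crop at (480,440) and the frame level. Next is carrier_b.

Call:
{"fn": "jog_arm", "kwargs": {
  "steps": [-0.04,-0.06,0,0,0,0.03,-0.08,-0.13,0,0,0,0.06,-0.12,-0.2,0,0,0,0.1,-0.16,-0.27,0,0,0,0.14,-0.2,-0.34,0,0,0,0.18,-0.24,-0.41,0,0,0,0.22,-0.28,-0.48,0,0,0,0.26,-0.32,-0.55,0,0,0,0.3],
  "jaw": 0
}}

```text
t: 13.6
ee_pos: [0.4895, -0.0979, 0.4699]
tcp_rot: [-3.042, -0.781, 0.004]
force: [0.8, -0.2, -0.3]
width: 0.0913
gripper_force: 0.0
```

Call:
{"fn": "jog_arm", "kwargs": {
  "steps": [-0.04,-0.07,0,0,0,0,-0.08,-0.14,-0.03,0,0,0,-0.12,-0.21,-0.06,0,0,0,-0.16,-0.26,-0.1,0,0,0,-0.18,-0.29,-0.13,0,0,0,-0.18,-0.29,-0.13,0,0,0,-0.18,-0.29,-0.13,0,0,0,-0.18,-0.29,-0.13,0,0,0]
}}

```text
t: 14.4
ee_pos: [0.4013, -0.2413, 0.4066]
tcp_rot: [3.044, 0.778, 0.001]
force: [0.6, 0.4, 0.4]
width: 0.0911
gripper_force: 0.0
```

Run:
```python
from h import *
from scipy.spatial.transform import Rotation as R
from scipy.optimize import minimize
np.set_printoptions(precision=4,suppress=True)
p=read_camera('wrist');s=sense();print(s['t'],s['ee_pos'],s['qd']);Rt=R.from_rotvec(s['tcp_rot']).as_matrix();print('tool y yaw deg',np.degrees(np.arctan2(Rt[0,1],-Rt[1,1])), Rt[:,1])
save(p,'wb1');np.savez('wb1.npz',img=p['img'],view=p['view'],K=[p[k] for k in('fx','fy','cx','cy')])
for k,z in (('carrier_b_eye',.1),('carrier_b',.04),('dish_b',.03)):
  for d in find_in(p,k): print(k,d,onz(p,d['centre'],z))
g=cv2.cvtColor(p['img'],cv2.COLOR_RGB2GRAY)
L=cv2.createLineSegmentDetector().detect(g)[0][:,0]
for l in L:
  if np.hypot(l[2]-l[0],l[3]-l[1])>45 and max(l[1],l[3])<275: print(l)
```

```text
14.45 [ 0.4014 -0.2412  0.4068] [ 0.0044 -0.0035 -0.0019 -0.0026  0.0006 -0.0004]
tool y yaw deg 28.691106234157683 [ 0.4801 -0.8772  0.0009]
carrier_b_eye {'centre': [289.7, 192.2], 'confidence': 0.96} [ 0.4113 -0.2437  0.1   ]
carrier_b {'centre': [293.3, 190.8], 'confidence': 0.73} [ 0.4009 -0.2552  0.04  ]
carrier_b {'centre': [516.2, 16.9], 'confidence': 0.62} [ 0.6361 -0.3515  0.04  ]
dish_b {'centre': [278.7, 174.2], 'confidence': 0.76} [ 0.4071 -0.2347  0.03  ]
[456.8746 271.4053 531.8768 271.336 ]
[467.377   -0.1766 540.9287  45.886 ]
[ 31.8624 270.9228 105.638  271.5218]
[354.3456 231.2863 219.3695 238.0137]
[290.6629 142.431  239.3108 145.9337]
[239.3503 192.7306 335.6146 186.7092]
[218.9193 237.8975 207.9107 138.9815]
[203.4938 160.5798 211.3407 224.5937]
[355.2005 131.8634 354.516  230.6173]
[226.9125 241.3455 284.3869 238.354 ]
[177.6773 202.0395 132.9016 227.4351]
[217.0314 140.3684 222.2452 194.3392]
[490.6469  33.0926 450.3953   5.9658]
[355.6193 126.7729 216.882  134.5005]
[ 88.5591 236.3804 177.2768 185.3989]
[ 40.143  267.0626  89.0369 244.8798]
[290.6478 218.5079 238.1108 221.6373]
[361.0529 236.8665 362.213  124.3656]
[288.1284 238.1918 354.3956 234.775 ]
[220.6152 137.9453 341.9134 131.3282]
[235.5755 224.8425 341.7963 218.1302]
```

Call:
{"fn": "jog_arm", "kwargs": {
  "steps": [0,0,0,0,0,0.039,0,0,0,0,0,0.039,0,0,0,0,0,0.039,0,0,0,0,0,0.039]
}}

```text
t: 15.0
ee_pos: [0.4008, -0.2416, 0.4064]
tcp_rot: [3.019, 0.869, 0.0]
force: [0.4, 0.4, -0.3]
width: 0.091
gripper_force: 0.0
```

```bash
cat > m.py <<'E'
from h import *
from scipy.spatial.transform import Rotation as R
np.set_printoptions(precision=1,suppress=True,linewidth=220)
p=read_camera('wrist');s=sense();print(s['t'],s['ee_pos']);Rt=R.from_rotvec(s['tcp_rot']).as_matrix();print(Rt[:,1])
g=cv2.cvtColor(p['img'],cv2.COLOR_RGB2GRAY)
L=cv2.createLineSegmentDetector().detect(g)[0][:,0]
for l in L:
  if np.hypot(l[2]-l[0],l[3]-l[1])>25 and max(l[1],l[3])<285 and 180<l[0]<390 and abs(l[3]-l[1])<abs(l[2]-l[0])/4: print(l)
E0=s['ee_pos'].copy()
for q in [(5,-60,86),(-5,-60,86),(-5,60,86),(5,60,86),(-4,-15,118),(4,15,118)]:
  X=E0+Rt@np.array([q[0],q[1],0])/1000;X[2]=q[2]/1000;print(q,proj(p,X))
E
cat >> m.py <<'E'
i=g.astype(int)
for r in range(186,232,4): print(r,i[r,200:232],i[r,336:372])
for c in (240,250,325): print(c,i[180:240,c])
E
python3 m.py
```

```text
15.05 [ 0.4 -0.2  0.4]
[ 0.5 -0.8  0. ]
[270.6 145.6 341.9 144.8]
[233.1 146.6 260.6 146.9]
[343.1 142.1 229.4 142.6]
[326.9 234.6 246.9 233.9]
[239.4 189.6 334.4 189. ]
[246.9 233.8 215.6 233.6]
[223.1 237.6 278.1 237.9]
[315.5 135.1 344.5 137.3]
[350.6 130.8 219.4 129.4]
[270.6 192.5 223.1 191.9]
[233.1 138.8 314.4 138.2]
[353.1 191.3 316.9 192.4]
[285.6 237.8 349.4 237.8]
[300.6 220.9 338.1 220.9]
[260.6 218.2 235.6 218.7]
[233.1 221.4 298.1 221.1]
[224.4 133.6 314.4 133.8]
[310.6 124.1 343.1 124.5]
[329.4 223.9 301.9 223.3]
(5, -60, 86) [214.3 190.8]
(-5, -60, 86) [214.9 201.6]
(-5, 60, 86) [348.3 201.5]
(5, 60, 86) [348.9 190.8]
(-4, -15, 118) [263.1 211.6]
(4, 15, 118) [300.2 202.2]
186 [ 84  83  87  80  85  84  96 136 156 153 161 176 150 135 111  76  81  79  79  79  88 121 131 104  83  78  78  77  78  70  63  63] [152 114  75  71  72  70  73  73  68  70  72  71  76  76  77  75  73  74  95 140 150 172 180 174 173 174 154 138 136 140 134 135 133 137 139 140]
190 [ 83  84  86  81  83  87  84 132 153 154 157 174 157 143 115  83  78  76  77  78  77  95 114 123 126 127 123 121  89  
[... 2998 characters left out ...]
 152 112  76 106 126 130 126 125 124 123 124 123 126 114 118 146 152 153 152 152 153 150 130  95  91 116 123 117  95  84 113 120 111  89  86  83  84  84  87  86  83  84  86  83  84
 117 147 151 138 104 100]
250 [154 153 150 155 152 153 155 152 153 155 112  74 107 121 125 127 125 122 124 123 121 126 113 119 144 152 153 152 153 154 154 131  97  85  97  99  92  96 104 117 121 107  86  84  82  83  84  84  87  84  84  83  82  82
 115 151 155 138 102  82]
325 [154 154 155 154 150 154 154 154 153 139 104  82 108 123 124 122 124 121 124 121 121 121  99 109 127 132 130 132 124 123 129 107  79 101 115 120 100  99 100 114 121  98  86  83  96 107 104 105 104 104 102 103 105 104
 106 150 174 173 155 141]
```

Call:
{"fn": "jog_arm", "kwargs": {
  "steps": [0.005,-0.011,-0.06,0,0,0,0.005,-0.011,-0.12,0,0,0,0.005,-0.011,-0.16,0,0,0,0.005,-0.011,-0.2,0,0,0,0.005,-0.011,-0.23,0,0,0,0.005,-0.011,-0.251,0,0,0,0.005,-0.011,-0.251,0,0,0,0.005,-0.011,-0.251,0,0,0]
}}

```text
t: 15.85
ee_pos: [0.4034, -0.2474, 0.2812]
tcp_rot: [3.018, 0.869, 0.001]
force: [-0.3, -0.5, 0.2]
width: 0.091
gripper_force: 0.0
```

Call:
{"fn": "jog_arm", "kwargs": {
  "steps": [0,0,0,0,0,0,0,0,0,0,0,0,0,0,0,0,0,0,0,0,0,0,0,0,0,0,0,0,0,0,0,0,0,0,0,0,0,0,0,0,0,0,0,0,0,0,0,0],
  "jaw": 1,
  "squeeze": 30
}}

```text
t: 16.65
ee_pos: [0.4032, -0.2472, 0.2808]
tcp_rot: [-3.019, -0.869, 0.0]
force: [-1.1, 0.2, 1.4]
width: 0.0297
gripper_force: 1.7
```

Call:
{"fn": "jog_arm", "kwargs": {
  "steps": [0,0,0,0,0,0,0,0,0,0,0,0]
}}

```text
t: 16.85
ee_pos: [0.4032, -0.2472, 0.2807]
tcp_rot: [-3.019, -0.869, 0.0]
force: [0.0, -0.4, 0.1]
width: 0.0298
gripper_force: 30.0
```

Call:
{"fn": "jog_arm", "kwargs": {
  "steps": [0,0,0.02,0,0,0,0,0,0.06,0,0,0,0,0,0.12,0,0,0,0,0,0.19,0,0,0,0,0,0.27,0,0,0,0,0,0.35,0,0,0,0,0,0.42,0,0,0,0,0,0.42,0,0,0]
}}

```text
t: 17.65
ee_pos: [0.4034, -0.2473, 0.4964]
tcp_rot: [3.011, 0.867, 0.012]
force: [1.2, -0.3, -1.8]
width: 0.0298
gripper_force: 30.0
```

Call:
{"fn": "jog_arm", "kwargs": {
  "steps": [0.03,0.05,0,0,0,-0.03,0.07,0.12,0,0,0,-0.07,0.11,0.19,0,0,0,-0.12,0.15,0.26,0,0,0,-0.17,0.19,0.33,0,0,0,-0.22,0.23,0.4,0,0,0,-0.27,0.27,0.47,0,0,0,-0.31,0.3,0.52,0,0,0,-0.337]
}}

```text
t: 18.45
ee_pos: [0.5538, 0.015, 0.4894]
tcp_rot: [-3.141, -0.048, 0.004]
force: [0.5, -0.9, -2.4]
width: 0.0298
gripper_force: 30.0
```

Call:
{"fn": "jog_arm", "kwargs": {
  "steps": [0.014,0.026,-0.04,0,0,0,0.014,0.026,-0.08,0,0,0,0.014,0.026,-0.12,0,0,0,0.014,0.026,-0.12,0,0,0,0.014,0.026,-0.12,0,0,0,0.014,0.026,-0.12,0,0,0]
}}

```text
t: 19.05
ee_pos: [0.5603, 0.0256, 0.4318]
tcp_rot: [3.141, 0.049, 0.003]
force: [-0.0, 0.6, -2.2]
width: 0.0293
gripper_force: 30.0
```

```bash
cat > n.py <<'E'
from h import *
from scipy.spatial.transform import Rotation as R
np.set_printoptions(precision=4,suppress=True,linewidth=220)
p=read_camera('wrist');s=sense();print(s['t'],s['ee_pos'],s['force'],s['joints']);Rt=R.from_rotvec(s['tcp_rot']).as_matrix();print(Rt[:,1])
g=cv2.cvtColor(p['img'],cv2.COLOR_RGB2GRAY);save(p,'n%d'%int(s['t']*100))
for X in [(.692,.031,.2),(.634,.029,.2),(.622,.028,.21)]: print(X,proj(p,X))
E0=s['ee_pos']-[0,0,.182]
for q in [(5,-60,-13),(-5,-60,-13),(-5,60,-13),(5,60,-13)]: print(q,proj(p,E0+Rt@(np.array(q)*[1,1,-1])/1000))
for l in cv2.createLineSegmentDetector().detect(g)[0][:,0]:
  dx,dy=abs(l[2]-l[0]),abs(l[3]-l[1])
  if dy>4*dx and dy>15 and max(l[1],l[3])<285 and 240<l[0]<330: print('V',np.round(l,1))
  if dx>4*dy and dx>25 and 235<l[1]<285 and 160<l[0]<400: print('H',np.round(l,1))
i=g.astype(int)
np.set_printoptions(linewidth=260)
for r in (256,260): print(r,i[r,164:188],i[r,380:400])
E
python3 n.py
```

```text
19.1 [0.5603 0.0256 0.432 ] [ 0.017  -0.7884 -1.6833] [ 0.0251  0.2811  1.551  -0.0001  1.3074  1.5649]
[ 0.031  -0.9995  0.0001]
(0.692, 0.031, 0.2) [279.2909   7.2444]
(0.634, 0.029, 0.2) [279.8727 117.3775]
(0.622, 0.028, 0.21) [280.9156 139.8671]
(5, -60, -13) [172.5075 249.9859]
(-5, -60, -13) [174.1817 266.4471]
(-5, 60, -13) [389.5266 266.3613]
(5, 60, -13) [391.188  249.9003]
V [296.7   0.6 296.1  15.6]
V [266.4  15.7 265.5   0.6]
H [346.9 271.1 424.4 271.4]
V [321.6 196.9 320.7 230.6]
V [312.4 275.6 309.7 235.6]
V [242.9 229.4 240.6 175.6]
V [253.5 235.6 252.1 269.4]
V [298.4 175.6 297.3 226.9]
V [274.3 186.9 274.9 236.9]
V [277.4 238.1 277.3 186.9]
V [269.6 134.4 271.1  80.6]
V [254.3 233.2 253.2 186.9]
V [286.1 186.9 285.8 236.9]
V [250.1 186.9 251.5 230.6]
V [300.3 236.9 301.2 186.9]
V [287.9  79.4 287.8 140.6]
V [288.7 236.9 289.  186.9]
V [288.   28.1 287.9  63.1]
V [274.5  58.1 274.5  28.1]
V [323.6 225.6 325.  186.9]
H [258.1 244.3 296.9 244.1]
V [278.5  25.6 277.2 140.6]
V [283.8 113.1 283.8  25.6]
V [265.7 250.6 265.1 268.2]
V [298.5 268.2 297.9 250.6]
H [225.6 249.3 174.4 249.8]
H [308.1 249.  255.6 249.1]
V [284.2 138.1 284.  116.9]
V [271.9 228.1 271.9 193.1]
256 [145 147 147 149 149 147 146 147 142 132 129 132 136 132 133 135 135 133 132 134 134 135 133 133] [144 131 131 131 133 131 131 134 131 130 132 145 154 149 149 145 146 145 149 149]
260 [120 131 138 141 149 145 149 147 152 141 135 133 132 132 133 134 133 130 132 132 132 134 130 130] [130 131 132 130 129 128 128 130 130 129 129 137 145 147 149 148 147 150 149 146]
```

The hook centre is at col 281 and the tool centre at 281.8, with no slip. I'll thread it in.

Call:
{"fn": "jog_arm", "kwargs": {
  "steps": [0,0,-0.03,0,0,0,0,0,-0.06,0,0,0,0,0,-0.088,0,0,0,0.03,0.001,-0.088,0,0,0,0.05,0.002,-0.088,0,0,0,0.07,0.003,-0.088,0,0,0,0.08,0.003,-0.088,0,0,0,0.08,0.003,-0.088,0,0,0]
}}

```text
t: 19.9
ee_pos: [0.6009, 0.0272, 0.387]
tcp_rot: [3.141, 0.049, 0.001]
force: [-0.8, 0.3, -0.7]
width: 0.0293
gripper_force: 30.0
```

```bash
python3 n.py | grep -v H; python3 -c "
import cv2,glob;g=cv2.imread(sorted(glob.glob('pics/n2*.png'))[-1],0).astype(int)
for r in (150,190,210,225): print(r,g[r,262:302])"
```

```text
19.95 [0.6004 0.0273 0.3869] [-0.9727  0.0023 -2.0464] [ 0.0263  0.3717  1.5316 -0.0001  1.2384  1.5657]
[ 0.0314 -0.9995  0.0001]
(0.692, 0.031, 0.2) [279.6728  82.5949]
(0.634, 0.029, 0.2) [280.2954 204.7143]
(0.622, 0.028, 0.21) [281.5376 234.3787]
(5, -60, -13) [172.5762 250.2922]
(-5, -60, -13) [174.2416 266.7242]
(-5, 60, -13) [389.1322 266.603 ]
(5, 60, -13) [390.7733 250.1702]
V [300.7  58.1 299.8 103.1]
V [262.7  93.1 263.4  58.1]
V [311.1 265.7 309.9 231.9]
V [254.7 234.4 252.1 175.6]
V [299.3 175.5 297.9 192. ]
V [253.6 235.7 251.9 269.5]
V [277.7 104.4 276.9 224.4]
V [243.  230.6 241.3 193.1]
V [269.9 149.4 270.  120.6]
V [321.8 186.8 321.1 213.1]
V [297.8 195.6 297.6 241.9]
V [323.5 229.4 324.6 194.4]
V [289.9 118.1 289.9 148.1]
V [286.8 224.4 285.  104.3]
V [250.3 195.6 251.6 230.6]
V [300.5 225.6 301.1 195.6]
V [265.7 250.6 265.1 268.2]
V [298.5 268.2 297.9 250.6]
256 [152 156 156 157 158 158 153 151 143 132 136 138 139 139 135 137 138 138 137 138 137 138 137 136] [134 136 135 134 133 136 134 135 134 133 137 146 150 152 158 157 156 154 149 149]
260 [154 157 155 154 154 157 157 154 153 145 136 136 135 138 138 138 138 135 139 133 138 136 137 137] [134 134 133 134 132 134 135 135 134 132 129 143 155 154 155 154 156 156 156 156]Traceback (most recent call last):
  File "<string>", line 2, in <module>
    import cv2,glob;g=cv2.imread(sorted(glob.glob('pics/n2*.png'))[-1],0).astype(int)
                                 ~~~~~~~~~~~~~~~~~~~~~~~~~~~~~~~~~^^^^
IndexError: list index out of range
```

Call:
{"fn": "jog_arm", "kwargs": {
  "steps": [0.02,0.001,0,0,0,0,0.04,0.001,0,0,0,0,0.06,0.002,0,0,0,0,0.08,0.003,0,0,0,0,0.1,0.004,0,0,0,0,0.113,0.004,0,0,0,0,0.113,0.004,0,0,0,0,0.113,0.004,0,0,0,0]
}}

```text
t: 20.75
ee_pos: [0.6567, 0.0292, 0.3865]
tcp_rot: [3.141, 0.049, -0.002]
force: [-0.7, 0.1, -2.3]
width: 0.0293
gripper_force: 30.0
```

Call:
{"fn": "jog_arm", "kwargs": {
  "steps": [0,0,-0.008,0,0,0,0,0,-0.016,0,0,0,0,0,-0.022,0,0,0,0,0,-0.026,0,0,0,0,0,-0.029,0,0,0,0,0,-0.029,0,0,0,0,0,-0.029,0,0,0]
}}

```text
t: 21.45
ee_pos: [0.6567, 0.0293, 0.3724]
tcp_rot: [3.141, 0.049, 0.001]
force: [-0.3, -0.4, -2.6]
width: 0.0294
gripper_force: 30.0
```

Call:
{"fn": "jog_arm", "kwargs": {
  "steps": [0,0,-0.001,0,0,0,0,0,-0.002,0,0,0,0,0,-0.002,0,0,0,0,0,-0.002,0,0,0]
}}

```text
t: 21.85
ee_pos: [0.6567, 0.0293, 0.372]
tcp_rot: [3.141, 0.049, 0.002]
force: [-1.2, -0.4, 2.1]
width: 0.0294
gripper_force: 30.0
```

Call:
{"fn": "jog_arm", "kwargs": {
  "steps": [0,0,-0.001,0,0,0,0,0,-0.001,0,0,0,0,0,-0.001,0,0,0]
}}

```text
t: 22.15
ee_pos: [0.6567, 0.0293, 0.3719]
tcp_rot: [3.141, 0.049, 0.002]
force: [-1.9, -0.4, 4.9]
width: 0.0295
gripper_force: 30.0
```

Seated. I'll release, rise and back away.

Call:
{"fn": "jog_arm", "kwargs": {
  "steps": [0,0,0,0,0,0,0,0,0,0,0,0,0,0,0,0,0,0,0,0,0,0,0,0,0,0,0,0,0,0,0,0,0,0,0,0],
  "jaw": 0.4
}}

```text
t: 22.75
ee_pos: [0.6567, 0.0293, 0.3706]
tcp_rot: [3.141, 0.049, -0.0]
force: [0.6, -0.4, -0.2]
width: 0.0547
gripper_force: 0.0
```

Call:
{"fn": "jog_arm", "kwargs": {
  "steps": [0,0,0.02,0,0,0,0,0,0.05,0,0,0,0,0,0.1,0,0,0,0,0,0.16,0,0,0,-0.03,0,0.2,0,0,0,-0.1,0,0.22,0,0,0,-0.18,0,0.22,0,0,0,-0.2,0,0.22,0,0,0]
}}

```text
t: 23.55
ee_pos: [0.5534, 0.0293, 0.4826]
tcp_rot: [3.141, 0.05, 0.001]
force: [0.1, -0.0, 0.3]
width: 0.0549
gripper_force: 0.0
```

Call:
{"fn": "jog_arm", "kwargs": {
  "steps": [0,0,0,0,0,0,0,0,0,0,0,0,0,0,0,0,0,0,0,0,0,0,0,0,0,0,0,0,0,0,0,0,0,0,0,0,0,0,0,0,0,0,0,0,0,0,0,0]
}}

```text
t: 24.35
ee_pos: [0.5568, 0.0293, 0.4807]
tcp_rot: [3.141, 0.049, -0.0]
force: [-0.5, -0.2, -0.3]
width: 0.0544
gripper_force: 0.0
```

Run:
```python
from h import *
np.set_printoptions(precision=3,suppress=True)
a=read_camera('scene');t=read_camera('top');w=read_camera('wrist');s=sense();print(s['t'],s['ee_pos'],s['force'])
for n,p in (('scene',a),('top',t),('wrist',w)):
  save(p,n+'E');print(n,[(np.round(d['centre'],1).tolist(),round(d['confidence'],2)) for k in('carrier_a','carrier_a_eye','dish_a') for d in find_in(p,k)])
  for e in [(.6507,.1783),(.6567,.0293)]: print(proj(p,(*e,.1255-.015)),proj(p,(*e,.1905)))
b=cv2.imread('pics/scene0.png');d=cv2.absdiff(b,a['img'][:,:,::-1]).max(2)
for n,(x0,y0,x1,y1) in dict(c=(220,255,290,300),dishb=(95,240,168,312),bottle=(198,165,232,235),mailer=(218,230,250,250)).items(): print(n,(d[y0:y1,x0:x1]>40).mean())
r=read_camera('wrist');import time
print('still',(cv2.absdiff(r['img'],w['img'])>15).sum())
```

```text
24.5 [0.557 0.029 0.481] [-0.985 -0.363 -0.626]
scene [([297.6, 237.2], 0.83), ([367.1, 308.6], 0.78), ([182.3, 376.2], 0.67), ([252.3, 280.6], 0.61), ([332.6, 204.7], 0.55), ([332.7, 206.4], 0.74), ([131.9, 279.4], 0.95), ([274.1, 181.8], 0.65)]
[329.071 205.065] [331.367 179.065]
[292.877 239.126] [293.662 212.708]
top [([405.3, 204.3], 0.89), ([297.3, 150.3], 0.86), ([241.8, 195.9], 0.67), ([350.5, 197.5], 0.66), ([241.4, 195.9], 0.76), ([348.2, 180.2], 0.53), ([222.4, 280.4], 0.86), ([376.9, 291.3], 0.64), ([245.3, 181.7], 0.18)]
[248.162 198.966] [245.872 192.162]
[296.478 199.962] [297.045 193.209]
wrist [([124.5, 76.0], 0.86), ([544.6, 95.1], 0.66), ([447.0, 74.8], 0.65), ([297.1, 74.5], 0.59), ([124.3, 79.6], 0.86), ([96.5, 251.7], 0.82), ([495.5, 259.4], 0.69)]
[127.691  81.833] [81.568 77.268]
[285.001  80.292] [285.967  75.258]
c 0.07269841269841269
dishb 0.17161339421613395
bottle 0.05546218487394958
mailer 0.234375
still 3201
```

Call:
{"fn": "jog_arm", "kwargs": {
  "steps": [0,0,0,0,0,0,0,0,0,0,0,0,0,0,0,0,0,0,0,0,0,0,0,0,0,0,0,0,0,0,0,0,0,0,0,0,0,0,0,0,0,0,0,0,0,0,0,0]
}}

```text
t: 25.8
ee_pos: [0.5567, 0.0293, 0.4808]
tcp_rot: [3.141, 0.049, -0.0]
force: [-0.6, -0.6, 0.3]
width: 0.0546
gripper_force: 0.0
```

Run:
```python
from h import *
np.set_printoptions(precision=2,suppress=True)
A=[read_camera('scene')['img'] for _ in range(6)]
g=[cv2.cvtColor(a,cv2.COLOR_RGB2GRAY).astype(np.float32) for a in A]
e=cv2.cvtColor(cv2.imread('pics/sceneE.png'),cv2.COLOR_BGR2GRAY).astype(np.float32)
o=cv2.cvtColor(cv2.imread('pics/scene0.png'),cv2.COLOR_BGR2GRAY).astype(np.float32)
for n,(x0,y0,x1,y1) in dict(A=(305,170,355,230),B=(270,205,325,265),C=(220,255,290,300),bench=(400,200,460,260)).items():
  f=lambda u,v:(float(np.abs(u-v)[y0:y1,x0:x1].max()),np.array(cv2.phaseCorrelate(u[y0:y1,x0:x1],v[y0:y1,x0:x1])[0]))
  print(n,[f(g[0],h) for h in g[1:]],'E',f(g[0],e))
for n,(x0,y0,x1,y1) in dict(C=(220,262,285,300),dishb_base=(95,285,168,312),dish_a=(240,150,308,202),bottle=(198,165,232,235),jar=(345,155,375,200)).items():
  print(n,np.array(cv2.phaseCorrelate(o[y0:y1,x0:x1],g[0][y0:y1,x0:x1])[0]))
```

```text
A [(4.0, array([-0.  , -0.03])), (4.0, array([-0.01, -0.  ])), (4.0, array([-0.01, -0.01])), (4.0, array([-0.02, -0.02])), (4.0, array([-0.01, -0.02]))] E (4.0, array([-0.  , -0.03]))
B [(4.0, array([-0.01, -0.02])), (10.0, array([-0.01, -0.03])), (8.0, array([-0.01, -0.  ])), (7.0, array([-0.,  0.])), (8.0, array([0.  , 0.02]))] E (45.0, array([0., 0.]))
C [(4.0, array([-0.02,  0.48])), (4.0, array([0.01, 0.48])), (5.0, array([0.  , 0.46])), (4.0, array([-0.02,  0.48])), (4.0, array([-0.  ,  0.48]))] E (5.0, array([-0.02,  0.49]))
bench [(4.0, array([-0.06,  0.05])), (3.0, array([ 0.03, -0.04])), (3.0, array([ 0.05, -0.02])), (3.0, array([0.09, 0.05])), (3.0, array([-0.03,  0.01]))] E (3.0, array([-0.1 ,  0.07]))
C [-0.03 -0.03]
dishb_base [0.32 0.5 ]
dish_a [-0.01 -0.47]
bottle [0.05 0.17]
jar [0.   0.12]
```

Everything is still, both carriers hang in place, and the bystanders haven't moved. I'll hand it in.

```bash
python3 -c "
from workcell import close_job
print(close_job())"
```

```text
the job is handed in; nothing more can be done
None
```

Both carriers hang still on the drip stand, carrier_a on the left hook and carrier_b on the middle one; the bystanders I checked and carrier_c are where they were, and the job was handed in at about 26 s.

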